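# Clamp a gel tray in the caster by its thumbwheel

### The arm

A 6-joint arm with a two-finger parallel gripper is mounted at the origin on the work surface. World frame = base frame: x ahead of the robot, y to its left, z up, the work surface at z = 0. Lengths are in m, angles in rad, forces in N, time in s.
With the tool pointing down it reaches from about 0.25 to 0.775 m from the base axis. Payload 4 kg.
Tool frame: the origin (TCP) lies at the very end of the fingers, on their centre line; the grasp point (between the pads) lies 19 mm behind it; z points along the fingers, y is the line along which they close (so a half turn about z gives the same grasp; the last joint's range is limited). The gripper opens to 94 mm and grips with 3 to 60 N. Pads are 16 mm wide; open, the fingers measure 119 mm over their backs; the gripper's body (75 mm by 177 mm) begins 78 mm behind the grasp point.
Start: joints at [1.061, 0.087, 1.371, -0, 1.684, -0.103], TCP at [0.218, 0.505, 0.206] pointing down, gripper open.
Joint ranges: [-3.1, 3.1], [-0.76, 2.03], [0.27, 2.55], [-1.08, 4.22], [0.17, 2.65], [-2.57, 2.57]. Speed limits (rad/s): [2.79, 2.79, 3.14, 3.14, 3.14, 3.14].

### API

Orientations are given as a unit quaternion [w, x, y, z].
In Python, from bench import manip gives the robot as it stands.
- The arm moves only by the shell command python3 -m handwheel 'ROWS'. ROWS is text: rows parted by semicolons, each of 7 numbers parted by spaces: the opening, from 0 (shut) to 1 (fully open), then the shift along the tool's x, y, z in m, then the turn, a rotation vector about the tool's x, y, z in rad. A call has 1 to 20 rows; each row is the pose to reach, as a shift and turn from the pose commanded when the call began, along the tool's axes at that moment; what a row does not reach only later rows make up. A row lasts 1/10 s, in which the tool goes at most 50 mm and 8.59 degrees, less where a joint would pass 70% of its speed; a pose out of reach is approached as far as the arm can. A call with a gripper value outside its range is refused whole. The fingers move at their own pace and stop on an object; the grip force is fixed at half the most. Time passes only in rows, so rows that repeat a pose let the fingers close. It gives the time, the measured TCP pose, the force, the opening and the grip force at its end, in the units of the state.
- manip.read_state(): the state, without advancing time (a new reading comes with each control period).
- manip.get_image(name): name is "scene" or "top" or "wrist"; returns a dict with "color" (420x560x3 uint8, red, green, blue), "z_map" (420x560 float32, m along the optical axis (not along the pixel's ray), 0 where there is no reading), "fovy" (degrees; the focal length in pixels is half the picture's height over the tangent of half this angle, whatever the lens; pixels are square), "cx", "cy" (the principal point, pixels), "dist" ([k1, k2, p1, p2, k3] as OpenCV has them; the pictures are not rectified), "cam_to_world" (4x4, takes a point from camera to world coordinates). Camera axes: x right, y down, z forward; pixel columns grow to the right and rows downward; lengths in m; the calibration is good to about 2 mm. A picture is of the moment at which its call begins.
- manip.sign_off(): hands the job in; it is judged then, once.
Trained networks look in a picture, given as the dict that the camera call returned (one of the last four; its "shot" number tells which), for a name from the list of things; names that differ only in an ending like _2 or _b are one class to them, and where a whole thing is asked for, a point or a joint stands for the part that bears it (a point fixed in the world has none). Each returns a list of dicts, best first, with "conf" (0 to 1); they miss things now and then, are a little off and sometimes report something else, mostly with a low value. They report only what shows in the picture. A call takes as long as a camera call. They do not tell look-alikes from the thing itself.
- manip.spot_in(picture, query): "position" ([x, y, z] in m, in world coordinates, good to about 4 mm: the middle of the surface that is visible of it).
- manip.masks_of(picture, query): "pixels" (420x560 bool, what is visible of it).
- manip.pinpoint(picture, query): "position" ([x, y, z] in m, in world coordinates, good to about 4 mm: a listed point, or the origin of a listed thing).
The state is a dict: "t": time; "qpos": joint angles; "dq": joint speeds; "joint_efforts": joint torques, N m; "position": TCP position; "eef_rot": TCP orientation; "wrist_force": force on the tool from outside, world axes, zero at the start; "moment": the same for the moment, N m; "width": finger opening in m; "gripper_force": force on a finger pad.
Only numpy, scipy, OpenCV 4.12 (cv2) and the standard library are available. Lean on these libraries where they do the work, as an engineer would, in place of code of your own. Each camera call takes 0.05 s, during which the arm holds its last target. There are 200 camera calls.

### The job

Set the blue gel tray flat into the bay of the gel caster, its open ends facing the fixed wall and the red gate, and let go. Then, with a fingertip on the rim of the recessed thumbwheel, roll the gate in until it holds the tray snugly against the fixed wall, sealing both ends. Press the wheel gently, do not overtighten, do not push the gate itself, and leave everything else on the bench where it is.

Things in the scene. Friction and masses are not known exactly. Their poses are not given: they have to be found in the camera images.
- caster: Gel caster fixed to the bench: pale base plate 205 x 110 x 12 mm spanning x -65 to +140 mm, y +-55 mm; origin on the bench, z up, bed surface at z = 12 mm. x is the clamping axis: a black fixed wall (76 mm wide, top z = 42 mm) at the -x end, a grey drive housing (x 75 to 139 mm, 64 mm wide, flat top z = 45 mm) with the thumbwheel at the +x end.
- bay (a point): Centre of the clamped tray's place, on the bed (caster x = -5, y = 0, z = 12 mm); axes as the caster's. Four white corner ribs, 8 mm tall, guide the tray's long sides: inner faces at caster y = +-31 mm, x -43 to -27 and 17 to 33 mm.
- fixed_wall (a point): Middle of the foot of the fixed wall's inner face, on the bed (caster x = -50, y = 0, z = 12 mm); axes as the caster's.
- wheel_slot (a point): Centre of the wheel's 44 x 20 mm slot, level with the housing top (caster x = 107, y = 0, z = 45 mm); axes as the caster's. The yellow knurled wheel (44 mm diameter, 14 mm wide, axle along y) shows only its upper rim; its top is straight above this point, 4 to 10 mm up, differing by set-up.
- gate: Red gate (76 wide, 30 mm tall) carrying a sprung black rubber lip (6 N/mm, 4.5 mm travel) that faces the wall; origin at the foot of the uncompressed lip's face, 0.5 mm over the bed; axes as the caster's. Starts 8 to 14 mm further from the wall than the tray's length. Rolling the rim's top to -x closes it, 0.23 mm per mm of rim; 3 N at the rim unloaded, 0.23 N more per N of clamping; it self-locks up to 12 N.
- tray: Blue gel tray, loose, 90 mm long (x) by 56 mm wide (y) by 22 mm tall, a U-shaped channel: 5 mm floor and two 5 mm side walls along x, open at both ends; two thin red stripes across its floor. Origin under the middle of its floor. 0.1 to 0.16 kg. Either end may face the gate.
- spare_tray: Grey short tray, 60 x 56 x 22 mm, a bystander; origin under its middle.
- bottle: Glass bottle with a blue cap, 72 mm diameter, 150 mm tall, a bystander; origin under its middle.
- tube_rack: Red tube rack, 85 x 125 x 50 mm, a bystander; origin under its middle.
- well_plate: Pale blue well plate, 85 x 127 x 20 mm, a bystander; origin under its middle.
- tip_box: Yellow pipette tip box, 85 x 120 x 60 mm, a bystander; origin under its middle.
- tub: White open tub, 110 x 130 x 60 mm, a bystander; origin under its middle.
- comb: Green gel comb lying flat, 32 x 75 x 12 mm, a bystander; origin under its spine.
- marker: Black marker pen lying down, 120 mm long, 14 mm thick, a bystander; origin under its middle.
Things that resemble listed ones, but are neither listed nor needed, are in the scene too. Of the things that look like the tray, the larger one is meant.

How it is judged:
On the way, in this order (a step that is already met when the one before it is completed fails the run):
1. the tray lies flat in the bay between wall and gate, released, the gate not yet against it (z of tray in the frame of bay between -0.003 and 0.003 m and y of tray in the frame of bay between -0.006 and 0.006 m and angle between the x axis of tray and the x axis of caster, either way round below 0.12 rad and angle between tray's own z axis and vertical below 0.06 rad and contact force between the fingers and tray below 0.1 N and x of tray in the frame of bay between -0.004 and 0.018 m and contact force between gate and tray below 1 N), for 0.2 s.
2. while a fingertip works the wheel, the gate comes to press on the tray with more than 3 N (contact force between the fingers and anything else above 1 N and contact force between the fingers and tray below 0.1 N and contact force between gate and tray above 3 N), for 0.05 s.
At the end, for the whole second after the job is handed in: The tray lies flat in the bay (within 4 mm along the clamping axis, 6 mm across, 0.12 rad of square), released and at rest, and the gate keeps pressing on it with more than 3 N (z of tray in the frame of bay between -0.003 and 0.003 m and y of tray in the frame of bay between -0.006 and 0.006 m and angle between the x axis of tray and the x axis of caster, either way round below 0.12 rad and angle between tray's own z axis and vertical below 0.06 rad and contact force between the fingers and tray below 0.1 N and x of tray in the frame of bay between -0.004 and 0.004 m and contact force between gate and tray above 3 N and linear speed of each of tray, gate below 0.01 m/s); the robot touches nothing.
It fails at once if the fingers press on anything but the tray (wheel, caster, bench) with more than 20 N (contact force between the fingers and anything else above 20 N and contact force between the fingers and tray below 0.1 N).
It fails at once if the gate is overtightened: more than 25 N on the tray (contact force between gate and tray above 25 N).
It fails at once if the robot pushes the gate itself (more than 2 N) (contact force between any of the fingers, the arm and gate above 2 N).
It fails at once if a bystander is moved by more than 15 mm (distance of any of spare_tray, bottle, tube_rack, well_plate, tip_box, tub, comb, marker from where it was at the start of the episode above 0.015 m).
It also fails if it takes over 72 s, if anything falls off the work surface, if the arm or the gripper's body presses on something with over 40 N, if the wrist force passes 120 N, or if a joint passes its speed limit or range.

## Working session

There is one attempt and no reset: what is moved stays moved. The work goes in short steps, Python scripts to look and compute and a shell command to move; the robot and the scene stay as the last step left them, time stands still between calls to the robot, and variables do not carry over. Pictures are saved under pics/ and viewed, at most 10 in all, crops included, and the job is handed in when it is done.

```bash
mkdir -p pics; ls; cat > h.py <<'E'
import numpy as np, cv2
from bench import manip
def K(p):
    f=210/np.tan(np.radians(p['fovy'])/2); return np.array([[f,0,p['cx']],[0,f,p['cy']],[0,0,1]])
def world(p,uv,z=None):
    """uv Nx2 pixels -> world, using z_map"""
    uv=np.atleast_2d(np.asarray(uv,float)); n=cv2.undistortPoints(uv[:,None],K(p),np.array(p['dist'],float))[:,0]
    r=np.c_[n,np.ones(len(n))]; T=np.array(p['cam_to_world'])
    if z is None:
        d=p['z_map'][uv[:,1].astype(int),uv[:,0].astype(int)]
        return (r*d[:,None])@T[:3,:3].T+T[:3,3]
    w=r@T[:3,:3].T; s=(z-T[2,3])/w[:,2]; return w*s[:,None]+T[:3,3]
def save(p,name,crop=None,k=1):
    im=p['color'][:,:,::-1]
    if crop: u0,v0,u1,v1=crop; im=im[v0:v1,u0:u1]
    cv2.imwrite('pics/'+name,cv2.resize(im,None,fx=k,fy=k,interpolation=cv2.INTER_CUBIC))
E
python3 - <<'E'
from h import *
np.set_printoptions(precision=4,suppress=True)
print(manip.read_state())
p=manip.get_image('top'); save(p,'top.png'); np.save('top.npy',p,allow_pickle=True)
print(p['cam_to_world'],p['fovy'])
for q in ['tray','spare_tray','caster','gate','bay','wheel_slot','fixed_wall','bottle','tube_rack']:
    print(q,[(np.round(d['position'],3),round(d['conf'],2)) for d in manip.pinpoint(p,q)])
s=manip.get_image('scene'); save(s,'scene.png')
E
```

```text
pics
{'t': 0.0, 'qpos': array([ 1.0609,  0.088 ,  1.3723, -0.    ,  1.6836, -0.1031]), 'dq': array([-0.001 ,  0.0006,  0.0015,  0.0004, -0.0015, -0.0004]), 'joint_efforts': array([ -0.0002, -34.02  , -30.2417,   0.0718,   0.0332,  -0.0002]), 'position': array([0.2174, 0.5046, 0.2043]), 'eef_rot': array([-0.0003,  0.202 ,  0.9794, -0.0011]), 'wrist_force': array([ 0.1839,  0.2361, -0.148 ]), 'moment': array([ 0.0057,  0.0238, -0.014 ]), 'gripper_force': 0.0, 'width': 0.09403648392563975}
[[-0.0175 -0.9969  0.0773  0.4215]
 [-0.9998  0.0184  0.011  -0.0125]
 [-0.0124 -0.0771 -0.9969  1.3016]
 [ 0.      0.      0.      1.    ]] 47.65591224715206
tray [(array([ 0.478, -0.272,  0.   ]), 0.91), (array([ 0.489, -0.113, -0.007]), 0.57)]
spare_tray [(array([0.34 , 0.266, 0.001]), 0.87)]
caster []
gate [(array([0.506, 0.075, 0.013]), 0.55), (array([0.517, 0.134, 0.014]), 0.46)]
bay [(array([0.503, 0.075, 0.014]), 0.56)]
wheel_slot [(array([0.522, 0.187, 0.049]), 0.81)]
fixed_wall [(array([0.5  , 0.029, 0.01 ]), 0.78)]
bottle [(array([0.582, 0.436, 0.003]), 0.79), (array([0.743, 0.191, 0.   ]), 0.68)]
tube_rack [(array([ 0.695, -0.316,  0.001]), 0.81)]
```

View pics/top.png

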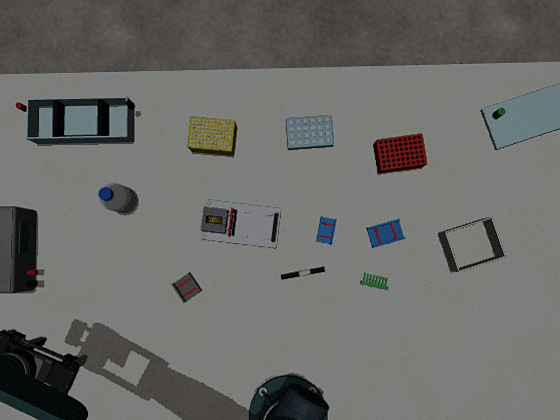

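View pics/scene.png

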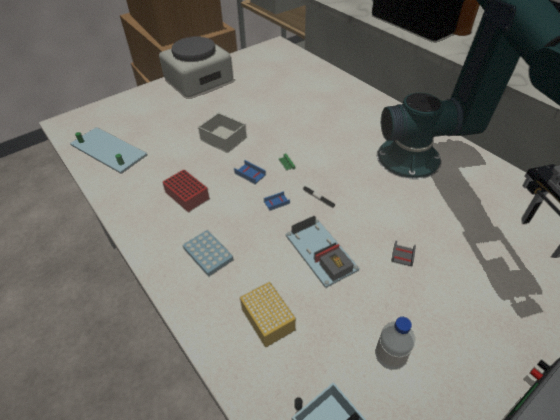

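The top view shows the large blue tray at (386,233) and the caster at (241,223). The caster's housing is at (215,219) and its wall at (276,227). Things that could be mistaken for the tray are the small blue one at (327,230) and the grey spare at (187,287). I choose (386,233), the larger blue one, and will check its size in a crop.

```bash
python3 - <<'E'
from h import *
np.set_printoptions(precision=4,suppress=True)
p=manip.get_image('top')
a=cv2.resize(p['color'][190:260,190:420,::-1],None,fx=3.4,fy=3.4,interpolation=cv2.INTER_CUBIC); cv2.imwrite('pics/crop1.png',cv2.convertScaleAbs(a,alpha=1.5))
for q in ['tray','caster','gate','fixed_wall']:
    for d in manip.masks_of(p,q):
        m=d['pixels']; v,u=np.nonzero(m); w=world(p,np.c_[u,v]); 
        ok=(w[:,2]>0.003)&(w[:,2]<.2); w=w[ok]
        r=cv2.minAreaRect(w[:,:2].astype(np.float32)*1000)
        print(q,round(d['conf'],2),(int(u.mean()),int(v.mean())),len(u),'rect',r,'z',np.percentile(w[:,2],[5,50,95]))
E
```

```text
tray 0.96 (325, 229) 402 rect ((489.7643737792969, -113.85877227783203), (42.75274658203125, 68.25245666503906), 78.2579116821289) z [0.0033 0.0061 0.0189]
tray 0.77 (385, 232) 703 rect ((479.14691162109375, -275.1874084472656), (56.30278015136719, 91.02461242675781), 15.109979629516602) z [0.0036 0.0067 0.0238]
caster 0.96 (242, 223) 2663 rect ((512.21337890625, 116.27880096435547), (204.33334350585938, 109.82559204101562), 82.4776840209961) z [0.008  0.0132 0.0462]
gate 0.6 (231, 221) 186 rect ((516.369384765625, 141.4379119873047), (21.015161514282227, 75.88805389404297), 81.7675552368164) z [0.0108 0.0382 0.0448]
fixed_wall 0.86 (241, 223) 2819 rect ((512.0601196289062, 116.79183959960938), (205.01470947265625, 110.16956329345703), 82.12808227539062) z [0.008  0.0132 0.0462]
fixed_wall 0.2 (232, 221) 157 rect ((515.1553955078125, 140.55873107910156), (18.721616744995117, 68.4522705078125), 82.12525939941406) z [0.0133 0.0388 0.0449]
```

View pics/crop1.png

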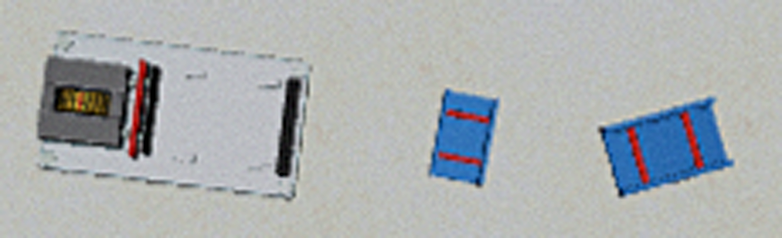

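The crop confirms the choice: the right-hand blue tray measures 56 x 91 mm, and the other blue one only 43 x 68. The caster centre fits the size given, with its x axis at about 82° in world. Next I hover over the tray.

```bash
cat >> h.py <<'E'
from scipy.spatial.transform import Rotation as R
def row(pos,yaw):
    """shift+turn in tool axes to reach pos, with tool pointing down, tool y at world angle yaw (deg, mod 180)"""
    s=manip.read_state(); r=R.from_quat(np.roll(s['eef_rot'],-1)); 
    best=None
    for k in (0,180):
        a=np.radians(yaw+k); y=np.array([np.cos(a),np.sin(a),0]); z=np.array([0,0,-1.]); t=R.from_matrix(np.c_[np.cross(y,z),y,z])
        v=(r.inv()*t).as_rotvec()
        if best is None or np.linalg.norm(v)<np.linalg.norm(best): best=v
    print('row',np.round(r.inv().apply(np.array(pos)-s['position']),4),np.round(best,4),'t',s['t'])
E
python3 -c "
from h import *
row([.479,-.275,.13],15.1)"
```

```text
row [-0.5487 -0.6131  0.0755] [ 1.000e-04 -0.000e+00  9.005e-01] t 0.8
```

```bash
F="1 -0.5487 -0.6131 0.0755 0 0 0.9005"; python3 -m handwheel '1 -0.5487 -0.6131 0.0755 0 0 0.9005;1 -0.5487 -0.6131 0.0755 0 0 0.9005;1 -0.5487 -0.6131 0.0755 0 0 0.9005;1 -0.5487 -0.6131 0.0755 0 0 0.9005;1 -0.5487 -0.6131 0.0755 0 0 0.9005;1 -0.5487 -0.6131 0.0755 0 0 0.9005;1 -0.5487 -0.6131 0.0755 0 0 0.9005;1 -0.5487 -0.6131 0.0755 0 0 0.9005;1 -0.5487 -0.6131 0.0755 0 0 0.9005;1 -0.5487 -0.6131 0.0755 0 0 0.9005;1 -0.5487 -0.6131 0.0755 0 0 0.9005;1 -0.5487 -0.6131 0.0755 0 0 0.9005;1 -0.5487 -0.6131 0.0755 0 0 0.9005;1 -0.5487 -0.6131 0.0755 0 0 0.9005;1 -0.5487 -0.6131 0.0755 0 0 0.9005;1 -0.5487 -0.6131 0.0755 0 0 0.9005;1 -0.5487 -0.6131 0.0755 0 0 0.9005;1 -0.5487 -0.6131 0.0755 0 0 0.9005;1 -0.5487 -0.6131 0.0755 0 0 0.9005;1 -0.5487 -0.6131 0.0755 0 0 0.9005'
python3 - <<'E'
from h import *
np.set_printoptions(precision=4,suppress=True)
p=manip.get_image('wrist'); save(p,'w1.png')
s=manip.read_state(); print(s['position'],s['eef_rot'],s['wrist_force'])
for d in manip.masks_of(p,'tray'):
        m=d['pixels']; v,u=np.nonzero(m); w=world(p,np.c_[u,v]); 
        ok=(w[:,2]>0.003)&(w[:,2]<.04); w=w[ok]
        print(round(d['conf'],2),(u.mean(),v.mean()),cv2.minAreaRect(w[:,:2].astype(np.float32)*1000),np.percentile(w[:,2],[5,50,95]))
row([.479,-.275,.004],15.1)
E
```

```text
t: 2.8
position: [0.4788, -0.2739, 0.1302]
eef_rot: [-0.0, 0.608, 0.794, 0.0]
wrist_force: [-0.7, 0.1, 0.2]
width: 0.0936
gripper_force: 0.0
[ 0.4789 -0.2738  0.1304] [0.0002 0.6075 0.7943 0.0002] [-0.5313  0.5072 -0.0186]
0.9 (np.float64(343.6093896713615), np.float64(24.95962441314554)) ((488.37042236328125, -113.73312377929688), (43.89186096191406, 69.14102935791016), 78.17469024658203) [0.0036 0.005  0.0181]
0.7 (np.float64(484.5030882887247), np.float64(268.0475959791692)) ((666.5242309570312, -273.38726806640625), (110.79150390625, 55.00444030761719), 49.48966979980469) [0.0061 0.0235 0.0386]
row [-0.0012 -0.0004  0.1265] [0.0006 0.0003 0.0016] t 2.9
```

View pics/w1.png

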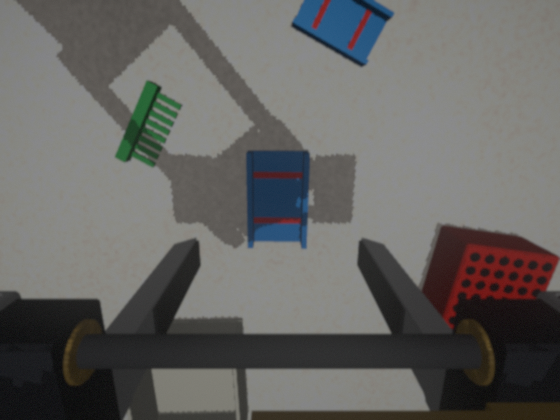

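The wrist view shows the tray at about (278,199), square to and between the fingers, and the small one at (343,25). I refine the tray pose by colour.

```bash
python3 - <<'E'
from h import *
p=manip.get_image('wrist'); c=p['color'].astype(int)
m=(c[...,2]>c[...,0]*1.5)&(c[...,2]>40); m[:140]=0; m[260:]=0; m[:,:235]=0; m[:,320:]=0
v,u=np.nonzero(m); w=world(p,np.c_[u,v]); print(len(w),np.percentile(w[:,2],[5,50,95]))
w=w[(w[:,2]>.002)&(w[:,2]<.035)]
r=cv2.minAreaRect(w[:,:2].astype(np.float32)*1000); print(r)
row([r[0][0]/1000,r[0][1]/1000,.004],15.1)
E
```

```text
4738 [0.00482126 0.00612789 0.02322962]
((477.68109130859375, -274.11041259765625), (55.210731506347656, 89.85567474365234), 14.569624900817871)
row [ 1.000e-04 -1.400e-03  1.266e-01] [0.0007 0.0005 0.0016] t 2.95
```

```bash
python3 -m handwheel '1 0 -0.001 0.05 0 0 -0.008;1 0 -0.001 0.09 0 0 -0.008;1 0 -0.001 0.11 0 0 -0.008;1 0 -0.001 0.12 0 0 -0.008;1 0 -0.001 0.1255 0 0 -0.008;1 0 -0.001 0.1255 0 0 -0.008;0 0 -0.001 0.1255 0 0 -0.008;0 0 -0.001 0.1255 0 0 -0.008;0 0 -0.001 0.1255 0 0 -0.008;0 0 -0.001 0.1255 0 0 -0.008;0 0 -0.001 0.1255 0 0 -0.008;0 0 -0.001 0.1255 0 0 -0.008;0 0 -0.001 0.1255 0 0 -0.008;0 0 -0.001 0.1255 0 0 -0.008'
```

```text
t: 4.35
position: [0.4781, -0.2754, 0.0047]
eef_rot: [0.0, 0.605, 0.796, 0.0]
wrist_force: [-0.3, 0.8, 2.8]
width: 0.0559
gripper_force: 29.9
```

```bash
python3 -m handwheel '0 0 0 -0.05 0 0 0;0 0 0 -0.1 0 0 0;0 0 0 -0.15 0 0 0;0 0 0 -0.15 0 0 0'
python3 -c "
from h import *
row([.5069,.0794,.15],-7.8)"
```

```text
t: 4.75
position: [0.4818, -0.2779, 0.1634]
eef_rot: [0.008, 0.605, 0.796, 0.0]
wrist_force: [-0.1, -0.7, -0.9]
width: 0.0557
gripper_force: 29.9
row [0.3376 0.1199 0.0104] [0.0127 0.0103 0.4078] t 4.75
```

```bash
python3 -m handwheel '0 0.335 0.12 0.005 0 0 0.407;0 0.335 0.12 0.005 0 0 0.407;0 0.335 0.12 0.005 0 0 0.407;0 0.335 0.12 0.005 0 0 0.407;0 0.335 0.12 0.005 0 0 0.407;0 0.335 0.12 0.005 0 0 0.407;0 0.335 0.12 0.005 0 0 0.407;0 0.335 0.12 0.005 0 0 0.407;0 0.335 0.12 0.005 0 0 0.407;0 0.335 0.12 0.005 0 0 0.407;0 0.335 0.12 0.005 0 0 0.407'
python3 - <<'E'
from h import *
np.set_printoptions(precision=4,suppress=True)
p=manip.get_image('wrist'); save(p,'w2.png')
c=p['color'].astype(int); s=manip.read_state(); print(s['position'])
v,u=np.mgrid[:420,:560]; w=world(p,np.c_[u.ravel(),v.ravel()])
z=w[:,2].reshape(420,560)
for d in manip.masks_of(p,'caster')[:2]:
    vv,uu=np.nonzero(d['pixels']); ww=world(p,np.c_[uu,vv]); ww=ww[(ww[:,2]>.006)&(ww[:,2]<.06)]
    print(d['conf'],cv2.minAreaRect(ww[:,:2].astype(np.float32)*1000),uu.min(),uu.max(),vv.min(),vv.max())
for q in ['bay','wheel_slot','fixed_wall','gate']: print(q,[(np.round(d['position'],3),round(d['conf'],2)) for d in manip.pinpoint(p,q)])
row([.5069,.0794,.15],-7.8)
E
```

```text
t: 5.85
position: [0.5037, 0.0779, 0.149]
eef_rot: [0.0, 0.754, 0.657, -0.0]
wrist_force: [0.2, 0.5, -1.5]
width: 0.0555
gripper_force: 29.9
[0.5038 0.0779 0.1492]
0.75 ((515.8843383789062, 156.34939575195312), (127.93915557861328, 110.280029296875), 82.00731658935547) 218 342 28 179
bay []
wheel_slot [(array([0.521, 0.188, 0.043]), 0.61)]
fixed_wall []
gate [(array([0.51 , 0.133, 0.016]), 0.81)]
row [ 0.001   0.0029 -0.0004] [ 0.0002 -0.0001 -0.0008] t 6.15
```

View pics/w2.png

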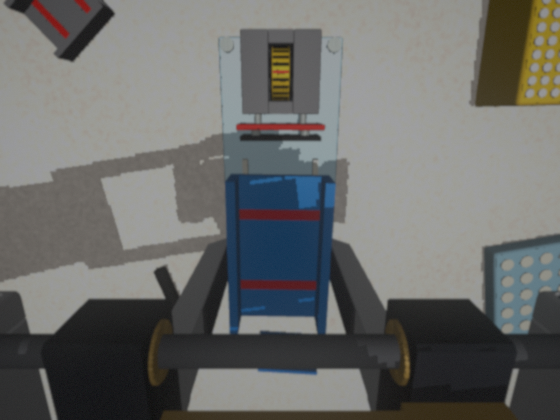

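The wrist view shows the tray in hand at (280,250), the gate lip at (281,137), the wheel at (281,72) and the base plate spanning columns 219-342. I measure the tray against the caster in this one picture, so camera calibration errors cancel.

```bash
python3 - <<'E'
from h import *
np.set_printoptions(precision=2,suppress=True)
p=manip.get_image('wrist'); c=p['color'].astype(int)
v,u=np.mgrid[:420,:560]; w=world(p,np.c_[u.ravel(),v.ravel()]).reshape(420,560,3)*1000
cm=[d for d in manip.masks_of(p,'caster')][0]['pixels']
z=w[...,2]
def rect(m,n):
    m=cv2.erode(m.astype(np.uint8),np.ones((2,2)))>0
    q=w[m]; r=cv2.minAreaRect(q[:,:2].astype(np.float32)); print(n,m.sum(),np.round(r[0],1),np.round(r[1],1),round(r[2],2),'z',np.median(q[:,2])); return q
H=rect(cm&(z>41)&(z<50)&(v<118),'housing top')
P=rect(cm&(z>7)&(z<17)&(v<180),'plate')
blue=(c[...,2]>c[...,0]*1.5)&(c[...,2]>30)&(u>215)&(u<345)&(v>165)&(v<330)
T=rect(blue&(z>140),'tray')
a=np.radians(82.1); ex=np.array([np.cos(a),np.sin(a)]); ey=np.array([-ex[1],ex[0]])
for n,q in (('H',H),('P',P),('T',T)):
    print(n,'x',np.percentile(q[:,:2]@ex,[.5,50,99.5]),'y',np.percentile(q[:,:2]@ey,[1,50,99]), 'ymid',np.percentile(q[:,:2]@ey,[1,99]).mean())
s=manip.read_state()['position'][:2]*1000; print('TCP',s@ex,s@ey)
lip=cm&(z>15)&(z<45)&(v>118)&(v<150); q=w[lip]; print('gate x',np.percentile(q[:,:2]@ex,[1,5,50,95]))
# yaw: fit left/right edges of plate
E
```

```text
housing top 4929 [520.6 186.4] [62.9 63.2] 82.29 z 45.78594904146344
plate 7693 [516.4 156.1] [125.5 108.9] 81.9 z 12.836309895432162
tray 12617 [507.4  97.3] [125.   56.7] 81.02 z 151.0611700623925
H x [224.75 257.55 287.22] y [-520.96 -490.09 -459.04] ymid -490.00076715658463
P x [167.67 215.18 286.58] y [-543.4  -488.76 -436.58] ymid -489.9914113423948
T x [104.69 153.41 193.78] y [-515.93 -488.68 -461.58] ymid -488.7531906870861
TCP 147.69832434206154 -488.16256983839827
gate x [202.39 203.2  205.95 214.41]
```

```bash
python3 -m handwheel '0 0.001 0.0014 0.04 0 0 0;0 0.001 0.0014 0.08 0 0 0;0 0.001 0.0014 0.105 0 0 0;0 0.001 0.0014 0.115 0 0 0;0 0.001 0.0014 0.12 0 0 0;0 0.001 0.0014 0.125 0 0 0;0 0.001 0.0014 0.128 0 0 0;0 0.001 0.0014 0.130 0 0 0;0 0.001 0.0014 0.1315 0 0 0;0 0.001 0.0014 0.1315 0 0 0;0 0.001 0.0014 0.1315 0 0 0'
```

```text
t: 7.35
position: [0.5055, 0.0804, 0.0183]
eef_rot: [0.0, 0.753, 0.658, 0.0]
wrist_force: [-0.0, 0.2, -0.2]
width: 0.056
gripper_force: 29.9
```

```bash
python3 -m handwheel '0 0 0 0.0006 0 0 0;0 0 0 0.0012 0 0 0;0 0 0 0.0012 0 0 0;0 0 0 0.0012 0 0 0'
```

```text
t: 7.75
position: [0.5053, 0.0804, 0.0168]
eef_rot: [-0.0, 0.753, 0.658, 0.0]
wrist_force: [-0.3, 0.1, -1.8]
width: 0.0562
gripper_force: 29.9
```

```bash
python3 -m handwheel '0 0 0 0.0005 0 0 0;0 0 0 0.001 0 0 0;0 0 0 0.001 0 0 0;0 0 0 0.001 0 0 0'
```

```text
t: 8.15
position: [0.5053, 0.0804, 0.0167]
eef_rot: [0.0, 0.753, 0.658, 0.0]
wrist_force: [-2.5, -1.0, 5.8]
width: 0.056
gripper_force: 29.9
```

Contact with the bed: about 6 N upward, and z stopped at 16.7 mm as predicted. I open and retreat.

```bash
python3 -m handwheel '1 0 0 0 0 0 0;1 0 0 0 0 0 0;1 0 0 0 0 0 0;1 0 0 0 0 0 0;1 0 0 0 0 0 0;1 0 0 -0.03 0 0 0;1 0 0 -0.08 0 0 0;1 0 0 -0.13 0 0 0;1 0 0 -0.15 0 0 0;1 0 0 -0.15 0 0 0;1 0 0 -0.15 0 0 0'
python3 - <<'E'
from h import *
np.set_printoptions(precision=2,suppress=True)
p=manip.get_image('wrist'); save(p,'w3.png'); c=p['color'].astype(int)
v,u=np.mgrid[:420,:560]; w=world(p,np.c_[u.ravel(),v.ravel()]).reshape(420,560,3)*1000; z=w[...,2]
a=np.radians(82.1); ex=np.array([np.cos(a),np.sin(a)]); ey=np.array([-ex[1],ex[0]])
blue=(c[...,2]>c[...,0]*1.5)&(c[...,2]>30)&(z>10)&(z<45)&(u>200)&(u<360)&(v<300)
q=w[blue]; print('tray',cv2.minAreaRect(q[:,:2].astype(np.float32)),np.percentile(z[blue],[5,50,95]))
print('T x',np.percentile(q[:,:2]@ex,[.5,99.5]),'y',np.percentile(q[:,:2]@ey,[.5,99.5]))
yel=(c[...,0]>c[...,2]*1.8)&(c[...,1]>c[...,2]*1.4)&(z>38)&(z<65)&(u>230)&(u<330)&(v<200)
q=w[yel]; print('wheel',yel.sum(),'x',np.percentile(q[:,:2]@ex,[1,50,99]),'y',np.percentile(q[:,:2]@ey,[1,50,99]),'ztop',np.percentile(q[:,2],[50,95,99]))
h=(z>42)&(z<50)&(u>235)&(u<328)&(v<170)&~yel; q=w[h]; print('housing x',np.percentile(q[:,:2]@ex,[.5,99.5]),'y',np.percentile(q[:,:2]@ey,[.5,99.5]),np.median(q[:,2]))
s=manip.read_state(); print(s['position'],s['position'][:2]@ex*1000,s['position'][:2]@ey*1000,s['wrist_force'])
E
```

```text
t: 9.25
position: [0.505, 0.0804, 0.1649]
eef_rot: [-0.0, 0.753, 0.658, -0.0]
wrist_force: [-0.7, 1.0, -0.6]
width: 0.0941
gripper_force: 0.0
tray ((505.0948181152344, 78.70817565917969), (96.17903900146484, 60.486270904541016), 81.241455078125) [16.71 18.15 35.3 ]
T x [105.41 195.06] y [-517.25 -459.71]
wheel 758 x [237.25 255.9  274.99] y [-496.08 -489.27 -483.24] ztop [51.63 54.35 54.96]
housing x [202.54 287.77] y [-522.99 -455.39] 45.6185516647869
[0.5  0.08 0.16] 148.89847697301516 -488.3651769668217 [ 0.25 -0.29 -1.01]
```

View pics/w3.png

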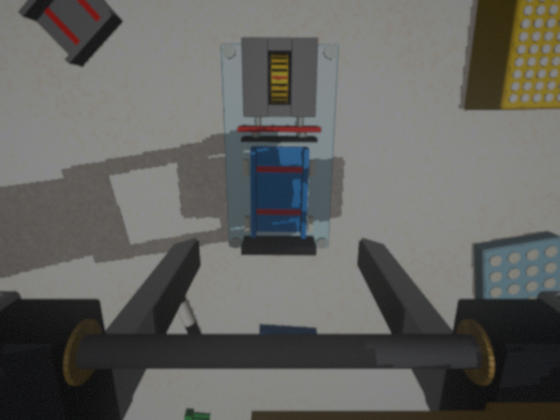

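The tray lies flat between wall and lip at (280,192), with the lip at (279,139) leaving a gap of about 8 mm. The wheel is at (280,77), its top at z of about 54.5 mm. I shut the gripper and hover over the +x half of the rim.

```bash
python3 -m handwheel '0 0.05 0.0013 0 0 0 0;0 0.10 0.0013 0 0 0 0;0 0.116 0.0013 0 0 0 0;0 0.116 0.0013 0.02 0 0 0;0 0.116 0.0013 0.06 0 0 0;0 0.116 0.0013 0.085 0 0 0;0 0.116 0.0013 0.1 0 0 0;0 0.116 0.0013 0.1 0 0 0;0 0.116 0.0013 0.1 0 0 0'
python3 -m handwheel '0 0 0 0.003 0 0 0;0 0 0 0.006 0 0 0;0 0 0 0.008 0 0 0;0 0 0 0.008 0 0 0'
```

```text
t: 10.2
position: [0.5224, 0.1949, 0.0658]
eef_rot: [-0.0, 0.753, 0.658, -0.0]
wrist_force: [0.1, 0.6, 0.4]
width: 0.0255
gripper_force: 0.0
t: 10.6
position: [0.5223, 0.1952, 0.0579]
eef_rot: [0.0, 0.753, 0.658, 0.0]
wrist_force: [-0.3, -0.8, -0.6]
width: 0.0003
gripper_force: 0.0
```

```bash
python3 -m handwheel '0 0 0 0.001 0 0 0;0 0 0 0.002 0 0 0;0 0 0 0.0025 0 0 0;0 0 0 0.0025 0 0 0'; python3 -m handwheel '0 0 0 0.0005 0 0 0;0 0 0 0.001 0 0 0;0 0 0 0.001 0 0 0'; python3 -m handwheel '0 0 0 0.0005 0 0 0;0 0 0 0.001 0 0 0;0 0 0 0.001 0 0 0'
```

```text
t: 11.0
position: [0.5222, 0.1952, 0.0552]
eef_rot: [-0.0, 0.753, 0.658, -0.0]
wrist_force: [-0.2, -0.1, -0.1]
width: 0.0007
gripper_force: 0.0
t: 11.3
position: [0.5222, 0.1952, 0.0542]
eef_rot: [-0.0, 0.753, 0.658, -0.0]
wrist_force: [1.0, 1.1, -0.1]
width: 0.0001
gripper_force: 0.0
t: 11.6
position: [0.5223, 0.1952, 0.0533]
eef_rot: [0.0, 0.753, 0.658, 0.0]
wrist_force: [0.0, 0.3, 0.7]
width: 0.0005
gripper_force: 0.1
```

```bash
python3 -m handwheel '0 0 0 0.0005 0 0 0;0 0 0 0.0005 0 0 0;0 0 0 0.0005 0 0 0'; python3 -m handwheel '0 0 0 0.0005 0 0 0;0 0 0 0.0005 0 0 0;0 0 0 0.0005 0 0 0'; python3 -m handwheel '0 0 0 0.0005 0 0 0;0 0 0 0.0005 0 0 0;0 0 0 0.0005 0 0 0'
```

```text
t: 11.9
position: [0.5223, 0.1952, 0.0532]
eef_rot: [0.0, 0.753, 0.658, 0.0]
wrist_force: [-1.5, 0.2, 3.0]
width: 0.0002
gripper_force: 1.3
t: 12.2
position: [0.5224, 0.1952, 0.0531]
eef_rot: [0.0, 0.753, 0.658, 0.0]
wrist_force: [-2.3, -0.3, 5.9]
width: 0.0004
gripper_force: 2.7
t: 12.5
position: [0.5224, 0.1952, 0.053]
eef_rot: [0.0, 0.753, 0.658, 0.0]
wrist_force: [-2.2, -0.6, 7.0]
width: 0.0002
gripper_force: 3.5
```

```bash
python3 -m handwheel '0 -0.002 0 0.0002 0 0 0;0 -0.004 0 0.0002 0 0 0;0 -0.006 0 0.0002 0 0 0;0 -0.008 0 0.0002 0 0 0'; python3 -m handwheel '0 -0.002 0 0 0 0 0;0 -0.004 0 0 0 0 0;0 -0.006 0 0 0 0 0;0 -0.008 0 0 0 0 0'
```

```text
t: 12.9
position: [0.5216, 0.1893, 0.0531]
eef_rot: [-0.001, 0.753, 0.658, 0.002]
wrist_force: [-2.0, 4.2, 7.0]
width: 0.0003
gripper_force: 3.4
t: 13.3
position: [0.5205, 0.1814, 0.0531]
eef_rot: [-0.001, 0.753, 0.658, 0.002]
wrist_force: [-2.4, 4.6, 7.0]
width: 0.0004
gripper_force: 3.4
```

```bash
python3 -m handwheel '0 -0.002 0 0 0 0 0;0 -0.003 0 0 0 0 0;0 -0.003 0 -0.005 0 0 0;0 -0.003 0 -0.03 0 0 0;0 0.02 0 -0.05 0 0 0;0 0.02 0 -0.05 0 0 0'
cat >> h.py <<'E'
def look(name=None):
    p=manip.get_image('top'); t=manip.get_image('wrist')
    if name: save(t,name)
    a=np.radians(82.1); ex=np.array([np.cos(a),np.sin(a)]); ey=np.array([-ex[1],ex[0]])
    for n,q in (('top',p),('wrist',t)):
        c=q['color'].astype(int); v,u=np.mgrid[:420,:560]; w=world(q,np.c_[u.ravel(),v.ravel()]).reshape(420,560,3)*1000; z=w[...,2]
        X=w[...,:2]@ex-148.5; Y=w[...,:2]@ey+490
        red=(c[...,0]>c[...,1]*2)&(c[...,0]>70)&(z>30)&(z<50)&(X>20)&(X<75)&(abs(Y)<40)
        b=(c[...,2]>c[...,0]*1.5)&(z>10)&(z<45)&(X>-70)&(X<70)&(abs(Y)<40)
        drk=(c.max(2)<60)&(z>25)&(z<50)&(X>30)&(X<75)&(abs(Y)<30)
        f=lambda m,A: np.round(np.percentile(A[m],[2,50,98]),1) if m.sum()>5 else None
        print(n,'red gate X',f(red,X),'lip X',f(drk,X),'tray X',f(b,X),'Y',f(b,Y))
E
python3 -c "
from h import *
look('w4.png'); s=manip.read_state(); print(s['position'],s['wrist_force'])"
```

```text
t: 13.9
position: [0.5251, 0.201, 0.1047]
eef_rot: [0.001, 0.753, 0.658, 0.003]
wrist_force: [0.1, -0.3, -0.5]
width: 0.0003
gripper_force: 0.0
top red gate X [58.1 60.6 62.7] lip X [48.4 51.8 75. ] tray X [-42.5   1.9  45.7] Y [-28.   -1.   27.2]
wrist red gate X [53.4 61.3 63.4] lip X [52.3 63.3 64.6] tray X [-49.6   5.4  18.1] Y [-4.1 -2.7 -0.9]
[0.52275873 0.19890798 0.10115992] [-0.00653261 -0.17631802 -0.67042527]
```

View pics/w4.png

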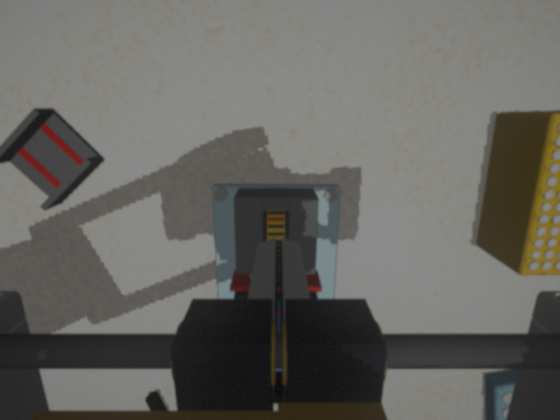

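The wrist view shows the gate ends at (240,283) and (315,283), and the wheel at (276,226), visible beyond the fingers. I compare the gate with the first top picture.

```bash
python3 - <<'E'
from h import *
p0=np.load('top.npy',allow_pickle=True).item()
a=np.radians(82.1); ex=np.array([np.cos(a),np.sin(a)]); ey=np.array([-ex[1],ex[0]])
def gate(ps):
    o=[]
    for p in ps:
        c=p['color'].astype(int); v,u=np.mgrid[:420,:560]
        w=world(p,np.c_[u.ravel(),v.ravel()],.042).reshape(420,560,3)*1000
        X=w[...,:2]@ex-148.5; Y=w[...,:2]@ey+490
        wt=np.clip(c[...,0]-1.5*c[...,1],0,None)*((X>25)&(X<72)&(abs(Y)<42)); wt[wt<15]=0
        o.append((round((wt*X).sum()/wt.sum(),2),int(wt.sum())))
    return o
print('before',gate([p0])); print('now',gate([manip.get_image('top') for _ in range(3)]))
E
```

```text
before [(np.float64(64.16), 4094)]
now [(np.float64(60.18), 3867), (np.float64(60.18), 3815), (np.float64(60.16), 3821)]
```

No slip: about 17.4 mm of rim moved the gate 4.0 mm. Second stroke.

```bash
python3 -c "
from h import *
row([.5223,.1952,.0533],-7.9)"
```

```text
row [-0.0028  0.0011  0.0465] [-0.0029  0.0017  0.0019] t 14.15
```

```bash
python3 -m handwheel '0 -0.003 0.0005 0.03 0 0 0;0 -0.003 0.0005 0.042 0 0 0;0 -0.003 0.0005 0.0465 0 0 0;0 -0.003 0.0005 0.0475 0 0 0;0 -0.003 0.0005 0.0480 0 0 0;0 -0.003 0.0005 0.0480 0 0 0'; python3 -m handwheel '0 -0.002 0 0 0 0 0;0 -0.004 0 0 0 0 0;0 -0.006 0 0 0 0 0;0 -0.008 0 0 0 0 0'; python3 -m handwheel '0 -0.002 0 0 0 0 0;0 -0.004 0 0 0 0 0;0 -0.006 0 0 0 0 0;0 -0.008 0 0 0 0 0;0 -0.010 0 0 0 0 0;0 -0.011 0 0 0 0 0'
```

```text
t: 14.75
position: [0.5231, 0.1961, 0.0538]
eef_rot: [0.0, 0.753, 0.658, 0.0]
wrist_force: [-0.0, 0.0, 0.7]
width: 0.0006
gripper_force: 0.0
t: 15.15
position: [0.5218, 0.188, 0.0537]
eef_rot: [0.0, 0.753, 0.658, 0.0]
wrist_force: [0.9, -0.3, 0.5]
width: 0.0005
gripper_force: 0.0
t: 15.75
position: [0.5203, 0.1771, 0.0536]
eef_rot: [-0.0, 0.753, 0.658, 0.0]
wrist_force: [-0.4, -1.1, -0.7]
width: 0.0005
gripper_force: 0.0
```

The tip passed just above the rim because the reading I used had not settled. I go back, press first, then stroke.

```bash
python3 -m handwheel '0 0.005 0 -0.003 0 0 0;0 0.012 0 -0.003 0 0 0;0 0.019 0 -0.003 0 0 0;0 0.019 0 0 0 0 0;0 0.019 0 0.001 0 0 0;0 0.019 0 0.0018 0 0 0;0 0.019 0 0.0021 0 0 0;0 0.019 0 0.0021 0 0 0'
```

```text
t: 16.55
position: [0.5233, 0.197, 0.0529]
eef_rot: [-0.0, 0.753, 0.658, 0.001]
wrist_force: [-1.5, 2.8, 6.2]
width: 0.0006
gripper_force: 2.8
```

```bash
python3 -m handwheel '0 -0.002 0 0.0003 0 0 0;0 -0.004 0 0.0003 0 0 0;0 -0.006 0 0.0003 0 0 0;0 -0.008 0 0.0003 0 0 0'; python3 -m handwheel '0 -0.002 0 0 0 0 0;0 -0.004 0 0 0 0 0;0 -0.006 0 0 0 0 0;0 -0.008 0 0 0 0 0;0 -0.010 0 0 0 0 0;0 -0.011 0 0 0 0 0'
python3 -m handwheel '0 0 0 -0.004 0 0 0;0 0.01 0 -0.004 0 0 0;0 0.019 0 -0.004 0 0 0;0 0.019 0 -0.001 0 0 0;0 0.019 0 0 0 0 0;0 0.019 0 0 0 0 0'
```

```text
t: 16.95
position: [0.5222, 0.1898, 0.0531]
eef_rot: [-0.001, 0.753, 0.658, 0.002]
wrist_force: [-2.5, 3.4, 7.6]
width: 0.0004
gripper_force: 3.6
t: 17.55
position: [0.5207, 0.1787, 0.053]
eef_rot: [-0.001, 0.753, 0.658, 0.002]
wrist_force: [-1.8, 4.1, 7.6]
width: 0.0006
gripper_force: 3.4
t: 18.15
position: [0.5233, 0.1977, 0.0526]
eef_rot: [-0.0, 0.753, 0.658, 0.001]
wrist_force: [-2.1, 3.0, 7.3]
width: 0.0005
gripper_force: 3.6
```

```bash
cat >> h.py <<'E'
def gate(n=3):
    a=np.radians(82.1); ex=np.array([np.cos(a),np.sin(a)]); ey=np.array([-ex[1],ex[0]])
    for _ in range(n):
        p=manip.get_image('top'); c=p['color'].astype(int); v,u=np.mgrid[:420,:560]
        w=world(p,np.c_[u.ravel(),v.ravel()],.042).reshape(420,560,3)*1000
        X=w[...,:2]@ex-148.5; Y=w[...,:2]@ey+490
        wt=np.clip(c[...,0]-1.5*c[...,1],0,None)*((X>25)&(X<72)&(abs(Y)<42)); wt[wt<15]=0
        w=world(p,np.c_[u.ravel(),v.ravel()],.034).reshape(420,560,3)*1000
        XT=w[...,:2]@ex-148.5; b=(c[...,2]>c[...,0]*1.5)&(abs(Y)<35)&(abs(XT)<62)
        print('gate',round((wt*X).sum()/wt.sum(),2),int(wt.sum()),'tray',np.round(np.percentile(XT[b],[1,50,99]),1),b.sum())
E
python3 -c "
from h import *
gate(); print(manip.read_state()['position'],manip.read_state()['wrist_force'])"
```

```text
gate 56.04 3880 tray [-45.6  -0.3  44.9] 652
gate 56.03 3886 tray [-45.1   0.   45. ] 650
gate 56.02 3869 tray [-45.3  -0.2  44.9] 650
[0.52334493 0.19767096 0.05265147] [-1.6666738   2.31873223  6.71127253]
```

```bash
for i in 1; do python3 -m handwheel '0 -0.002 0 0.0002 0 0 0;0 -0.004 0 0.0002 0 0 0;0 -0.005 0 0.0002 0 0 0'; done; python3 -c "
from h import *
gate(1);  print(np.round([manip.read_state()['wrist_force'] for _ in range(1)],1))"; python3 -m handwheel '0 -0.002 0 0 0 0 0;0 -0.004 0 0 0 0 0;0 -0.005 0 0 0 0 0'; python3 -c "
from h import *
gate(2)"
```

```text
t: 18.6
position: [0.5228, 0.1935, 0.053]
eef_rot: [-0.001, 0.753, 0.658, 0.002]
wrist_force: [-2.7, 4.0, 7.7]
width: 0.0007
gripper_force: 4.4
gate 55.07 3543 tray [-46.3  -1.1  44.2] 654
[[-2.5  3.4  8.8]]
t: 18.95
position: [0.522, 0.1884, 0.0531]
eef_rot: [-0.001, 0.753, 0.658, 0.002]
wrist_force: [-4.5, 3.0, 8.7]
width: 0.0003
gripper_force: 4.4
gate 53.74 3574 tray [-47.8  -2.6  42.8] 654
gate 53.69 3507 tray [-47.9  -2.6  42.8] 654
```

The gate is now pushing the tray along: both moved about 2.3 mm. About 2.5 mm remains to the wall, so I take smaller pieces.

```bash
python3 -m handwheel '0 -0.002 0 0 0 0 0;0 -0.004 0 0 0 0 0;0 -0.004 0 0 0 0 0'; python3 -c "
from h import *
gate(1)"; python3 -m handwheel '0 -0.002 0 0 0 0 0;0 -0.004 0 0 0 0 0;0 -0.004 0 0 0 0 0'; python3 -c "
from h import *
gate(2)"
```

```text
t: 19.35
position: [0.5214, 0.1842, 0.053]
eef_rot: [-0.001, 0.753, 0.658, 0.002]
wrist_force: [-2.5, 2.7, 8.8]
width: 0.0005
gripper_force: 4.5
gate 52.94 3195 tray [-48.6  -3.3  42.3] 658
t: 19.7
position: [0.5209, 0.1802, 0.053]
eef_rot: [-0.001, 0.753, 0.658, 0.002]
wrist_force: [-2.1, 2.2, 8.9]
width: 0.0001
gripper_force: 4.5
gate 51.83 3009 tray [-49.1  -4.   40.9] 647
gate 51.83 3033 tray [-49.8  -4.3  40.9] 653
```

```bash
python3 -m handwheel '0 0 0 -0.004 0 0 0;0 0.01 0 -0.004 0 0 0;0 0.018 0 -0.004 0 0 0;0 0.018 0 -0.001 0 0 0;0 0.018 0 0 0 0 0;0 0.018 0 0 0 0 0'; python3 -c "
from h import *
gate(1)"; python3 -m handwheel '0 -0.002 0 0.0001 0 0 0;0 -0.003 0 0.0001 0 0 0;0 -0.003 0 0.0001 0 0 0'; python3 -c "
from h import *
gate(2); print(manip.read_state()['wrist_force'])"
```

```text
t: 20.4
position: [0.5233, 0.1977, 0.0526]
eef_rot: [-0.001, 0.753, 0.658, 0.001]
wrist_force: [-2.2, 2.9, 7.8]
width: 0.0003
gripper_force: 4.0
gate 51.89 4095 tray [-49.1  -4.   41.2] 650
t: 20.75
position: [0.523, 0.1956, 0.0529]
eef_rot: [-0.001, 0.753, 0.658, 0.002]
wrist_force: [-2.0, 4.5, 9.5]
width: 0.0004
gripper_force: 4.4
gate 51.38 4102 tray [-49.3  -4.6  40.6] 647
gate 51.37 4111 tray [-49.4  -4.6  40.6] 650
[-2.95001415  3.84796569  8.46903615]
```

```bash
python3 -m handwheel '0 -0.002 0 0 0 0 0;0 -0.003 0 0 0 0 0;0 -0.003 0 0 0 0 0'; python3 -c "
from h import *
gate(2); print(manip.read_state()['wrist_force'])";python3 -m handwheel '0 -0.001 0 0 0 0 0;0 -0.002 0 0 0 0 0;0 -0.002 0 0 0 0 0'; python3 -c "
from h import *
gate(2); print(manip.read_state()['wrist_force'])"
```

```text
t: 21.15
position: [0.5225, 0.1927, 0.053]
eef_rot: [-0.001, 0.753, 0.658, 0.002]
wrist_force: [-2.9, 4.7, 9.9]
width: 0.0003
gripper_force: 4.7
gate 50.77 3956 tray [-49.1  -4.3  40.8] 643
gate 50.73 3981 tray [-49.3  -4.5  40.5] 644
[-3.59158364  4.20753298  8.99356403]
t: 21.55
position: [0.5223, 0.1909, 0.0531]
eef_rot: [-0.001, 0.753, 0.658, 0.002]
wrist_force: [-2.8, 4.6, 9.1]
width: 0.0006
gripper_force: 4.7
gate 50.39 3758 tray [-49.1  -4.3  40.5] 645
gate 50.36 3807 tray [-49.1  -4.3  40.7] 645
[-2.67687858  4.26405137  9.86292471]
```

The tray has stopped at the wall while the gate has come on 1.0 mm, which is roughly 5-6 N of lip compression. A touch more will give margin over 3 N while staying below the 12 N self-lock limit.

```bash
python3 -m handwheel '0 -0.001 0 0 0 0 0;0 -0.0018 0 0 0 0 0;0 -0.0018 0 0 0 0 0'; python3 -c "
from h import *
gate(2); print(manip.read_state()['wrist_force'])"; python3 -m handwheel '0 0 0 -0.002 0 0 0;0 0 0 -0.02 0 0 0;0 0 0 -0.06 0 0 0;0 0 0 -0.08 0 0 0;0 0 0 -0.08 0 0 0;0 0 0 -0.08 0 0 0;0 0 0 -0.08 0 0 0'; python3 -c "
from h import *
gate(3); print(manip.read_state()['wrist_force'])"
```

```text
t: 21.95
position: [0.522, 0.1893, 0.053]
eef_rot: [-0.001, 0.753, 0.658, 0.003]
wrist_force: [-2.8, 4.7, 8.0]
width: -0.0001
gripper_force: 4.6
gate 50.1 3566 tray [-49.3  -4.6  40.5] 647
gate 50.07 3584 tray [-49.1  -4.3  40.9] 647
[-3.18737076  5.23436682  8.25003222]
t: 22.75
position: [0.5203, 0.186, 0.1283]
eef_rot: [-0.001, 0.753, 0.658, -0.002]
wrist_force: [0.2, -0.7, 0.3]
width: 0.0004
gripper_force: 0.0
gate 50.06 3646 tray [-49.3  -4.5  40.5] 646
gate 50.1 3621 tray [-49.3  -4.3  40.6] 645
gate 50.05 3640 tray [-49.1  -4.3  40.5] 645
[ 1.30080627  0.05551139 -0.04278144]
```

The gate stayed at its position after release. The lip is compressed about 1.3 mm, so about 8 N, and the tray has stopped about 0.5 mm from the bay centre. Handing in.

```bash
python3 -c "
from bench import manip
print(manip.sign_off())"
```

```text
the job is handed in; nothing more can be done
None
```

The blue tray is in the bay against the fixed wall, with the gate rolled in by the thumbwheel and holding it at about 8 N (estimated from lip compression); the job is handed in, but no verdict was returned.

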